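# Open the solvent can's push-and-turn safety cap

## Task

Open the metal can: push its black safety cap down hard while you turn it anticlockwise; it comes off only where its hidden cross-bar lines up with the slot in the neck, which you must find by feel, pulling up only lightly until it is free. Lift the cap off and set it down gently, upright with its top up, wholly on the white tray; do not drop it, and leave the motor unit, the pine block and the gear where they are.

Things in the scene. Friction and masses are not known exactly. Their poses are not given: they have to be found in the camera images.
- can: Bare metal can, 64 (x) x 110 (y) mm, 104 mm high with its cradle; fixed to the bench by a dark steel cradle plate 100 x 160 x 4 mm. Origin: centre of the underside, z up. A steel neck, 36 mm across and 35 mm high, stands on the middle of its top.
- cap: Black cap, 40 mm high, 60 g, over the can's neck. Its upper 22 mm are a hexagon, 50 mm over the flats, two of them facing the cap's +y and -y: grip there. Below is a round skirt 50 mm across. Origin: centre of the lower rim; z up through its top. Shut, the rim is 129 mm above the can's origin. A spring lifts it: 11 N shut, 0.9 N more per mm pressed, 7.5 mm down at most (18 N).
- tray: Flat white rectangular plate, 125 (x) x 225 (y) x 9 mm, lying loose on the bench, 0.5 kg. Origin: centre of the underside; its top is 9 mm up.
- motor_unit: Bystander: black roller and motor on a small plate, 46 x 66 x 34 mm. Origin: centre of the underside.
- pine_block: Bystander: pine block 44 x 78 x 36 mm. Origin: centre of the underside.
- gear: Bystander: printed gear 51 mm across, 18 mm high, on the open bench at the left (not the one inside the printer frame). Origin: centre of the underside.
- cap_bar (a point): Hidden cross-bar in the cap, 26 mm long (along the cap's x), 6 wide, 5 high; this point is 2.5 mm above the cap's lower rim. Caught under the neck's roof, it stops the cap firmly when that rises to its shut height, except at the slot. Not pressed, the cap idles, then meets a rib; pressed 4 mm or more (15 N) the bar passes under. It clears the neck when raised 15 mm above shut.
- neck_rim (a point): Centre of the rim of the steel neck, 139 mm above the can's origin. Its roof has one 9 mm slot, of hidden direction: 50 to 109 degrees anticlockwise (from above) of the bar at the start, a rib just before it, a dead stop 22 degrees past it (overshot: press, turn back). Within 7 to 10 degrees of the slot the bar can rise: the spring lifts the cap 4 mm beyond shut, then it lifts straight off.
- neck_insert (a joint): How far the neck's crimped-in roof (slot, rib and stop) has been pulled up out of its seat: 0 seated; grows upward, in m. It stays seated until the cap is pulled up with some 30 N while caught, and is spoilt (1.5 mm) at some 45 N. The cap resists already at 5 to 10 N, so feel for it gently.
Not all that is in view belongs to the job. Leave any green or red look-alike of the cap alone.

How it is judged:
By the outcome, as a careful person would: the job done as asked, in the order asked, and still so for the second after the job is handed in, with the robot touching nothing.
It also fails if it takes over 67 s, if anything falls off the work surface, if the arm or the gripper's body presses on something with over 40 N, if the wrist force passes 120 N, or if a joint passes its speed limit or range.

## Robot

A 6-joint arm with a two-finger parallel gripper is mounted at the origin on a cart in front of the work surface, level with it; the furniture and walls round the work are solid. World frame = base frame: x ahead of the robot, y to its left, z up, the work surface at z = 0. Lengths are in m, angles in degrees, forces in N, time in s.
With the tool pointing down it reaches from about 0.375 to 0.9 m from the base axis. Payload 3.1 kg.
Tool frame: the origin (TCP) lies at the very end of the fingers, on their centre line; the grasp point (between the pads) lies 19 mm behind it (bot.grip_point_offset is the distance from the TCP to the grasp point, in m); z points along the fingers, x is the direction in which the jaws open and shut, and the axes are right-handed (so a half turn about z gives the same grasp; the last joint's range is limited). The gripper opens to 87 mm and grips with 3 to 60 N. Pads are 19 mm wide; open, the fingers measure 117 mm over their backs; the gripper's body (75 mm by 190 mm) begins 51 mm behind the grasp point.
Start: joints at [-87.577, 30.224, 82.088, -0, 67.689, -10.227], TCP at [0.137, -0.61, 0.223] pointing down, gripper open.
Joint ranges: [-176.69, 176.69], [-43.24, 126.21], [12.49, 139.97], [-82, 262], [0, 151.66], [-163.58, 163.58]. Speed limits (degrees/s): [159.86, 159.86, 180, 180, 180, 180].

## Interface

Orientations are given as a 3x3 rotation matrix whose columns are the frame's x, y, z axes.
In Python, from rig import bot, capture, recognise, place_of gives the robot as it stands.
- The arm moves only by the tool send_rows, never from a script. Its argument "motion" is a list of rows, each a list of 2 entries, a list of its own where there are three numbers: the shift along the tool's x, y, z in mm, then the turn about the tool's z in rad. A call has exactly 5 rows; each row shifts and turns the pose as measured when the row begins, along the tool's axes as they then stand; what a row does not reach is not made up. A row lasts 1/12 s, in which the tool goes at most 41.7 mm and 7.16 degrees, less where a joint would pass 70% of its speed; a pose out of reach is approached as far as the arm can. A call with a gripper value outside its range is refused whole. "gripper" is the closure, from 0 (fully open) to 1 (shut), set as the call begins (left out, the last holds). The fingers move at their own pace and stop on an object; the grip force is fixed at half the most. Time passes only in rows, so rows that do not move let the fingers close, or fill a call up. It gives the time, the measured TCP pose, the force and the opening at its end, in the units of the state.
- bot.read_state(): the state, without advancing time (a new reading comes with each control period).
- capture(name): name is "scene" or "side" or "wrist"; returns a dict with "image" (384x512x3 uint8, blue, green, red), "fx", "fy", "cx", "cy" (pixels), "dist_coeffs" ([k1, k2, p1, p2, k3] as OpenCV has them; the pictures are not rectified), "rvec" (rotation vector, rad) and "tvec" (3), from world to camera coordinates, as OpenCV has them. Camera axes: x right, y down, z forward; pixel columns grow to the right and rows downward; lengths in m; the calibration is good to about 2 mm. A picture is of the moment at which its call begins. There is no depth.
- bot.hand_in(): hands the job in, once; it reports no verdict.
Trained networks look in the newest picture that a camera, given by its name, has taken for a name from the list of things; names that differ only in an ending like _2 or _b are one class to them, and where a whole thing is asked for, a point or a joint stands for the part that bears it (a point fixed in the world has none). Each returns a list of dicts, best first, with "p" (0 to 1); they miss things now and then, are a little off and sometimes report something else, mostly with a low value. They report only what shows in the picture. A call takes as long as a camera call. They do not tell look-alikes from the thing itself.
- recognise(camera, target): "xy" ([column, row] in pixels, amid what is visible of it).
- place_of(camera, target): "xy" ([column, row] in pixels: a listed point, or the origin of a listed thing).
The state is a dict: "time_s": time; "joint_positions": joint angles; "qvel": joint speeds; "tau": joint torques, N m; "position": TCP position; "tcp_rot": TCP orientation; "force": force on the tool from outside, world axes, zero at the start; "moment": the same for the moment, N m; "opening": opening from 0.0 (shut) to 1.0 (fully open).
Only numpy, scipy, OpenCV 4.12 (cv2) and the standard library are available. Lean on these libraries where they do the work, as an engineer would, in place of code of your own. Each camera call takes 0.05 s, during which the arm holds its last target.

## Working session

There is one attempt and no reset: what is moved stays moved. The work goes in short steps, Python scripts to look and compute and a tool call to move; the robot and the scene stay as the last step left them, time stands still between calls to the robot, and variables do not carry over. Pictures are saved under pics/ and viewed, and the job is handed in when it is done.

Besides the shell and the picture viewer there is one more tool, called by a JSON object that holds its "api" and its "payload", one argument or row to a line. send_rows: Moves the arm, as the interface text tells. Its arguments: {"type":"object","properties":{"motion":{"type":"array","items":{"type":"array"}},"gripper":{"type":"number"}},"required":["motion"]}

```bash
ls; mkdir -p pics; python3 - <<'E'
from rig import bot,capture,recognise,place_of
import cv2
s=bot.read_state();print(s)
for c in("scene","side","wrist"):
    d=capture(c);cv2.imwrite(f"pics/{c}0.png",d["image"])
    print(c,d["fx"],d["rvec"],d["tvec"])
    for t in("can","cap","tray","motor_unit","pine_block","gear","neck_rim","cap_bar"):
        try:print(t,[(x["xy"],x["p"]) for x in place_of(c,t)[:4]])
        except Exception as e:print(t,e)
print(bot.read_state()["time_s"])
E
```

```text
pics
{'time_s': 0.0, 'joint_positions': array([-8.75771604e+01,  3.02781854e+01,  8.21590470e+01, -2.14494434e-04,
        6.76901254e+01, -1.02283443e+01]), 'qvel': array([-0.03312759, -0.04755255, -0.12007641,  0.01873611,  0.0915427 ,
        0.07631358]), 'tau': array([-1.05506060e-03, -4.40047753e+01, -1.76595712e+01,  6.32395386e-02,
        5.81485033e-02, -1.65458837e-04]), 'position': array([ 0.13686812, -0.60904738,  0.22156526]), 'tcp_rot': array([[ 2.19016251e-01, -9.75721206e-01, -9.74273380e-05],
       [-9.75718758e-01, -2.19015923e-01,  2.22067948e-03],
       [-2.18810219e-03, -3.91303212e-04, -9.99997530e-01]]), 'force': array([ 0.08014479, -0.8543035 , -0.58209266]), 'moment': array([-0.01100172,  0.06999629,  0.04098518]), 'opening': 0.9963071950013508}
scene 494.6948440140948 [ 0.63138947 -2.51322951  1.35122782] [0.51544715 0.17998385 1.31140784]
can [([314.7, 205.8], 0.92)]
cap [([301.8, 266.4], 0.88), ([275.3, 195.8], 0.66), ([317.6, 168.9], 0.63)]
tray [([257.3, 245.2], 0.93)]
motor_unit [([242.0, 214.2], 0.61), ([202.2, 297.3], 0.49)]
pine_block [([322.0, 23
[... 169 characters left out ...]
5.7], 0.6)]
side 370.77331564075274 [ 0.38440962 -2.63959827  1.39744724] [0.55520398 0.07675004 0.91881322]
can []
cap [([299.0, 134.7], 0.77), ([310.1, 247.1], 0.73), ([319.8, 200.8], 0.69), ([251.0, 171.0], 0.54)]
tray [([252.9, 224.2], 0.91), ([212.9, 308.7], 0.25)]
motor_unit [([224.8, 192.3], 0.65)]
pine_block [([321.7, 205.3], 0.71), ([300.3, 175.5], 0.71)]
gear [([214.9, 307.4], 0.93)]
neck_rim []
cap_bar [([310.6, 247.8], 0.94), ([302.8, 135.5], 0.91), ([249.8, 170.5], 0.82), ([224.7, 194.6], 0.37)]
wrist 303.25007310089717 [-2.29155018  1.83475242  0.23429689] [-0.62381937 -0.03057212  0.38826804]
can []
cap []
tray []
motor_unit []
pine_block []
gear []
neck_rim []
cap_bar []
1.35
```

View pics/scene0.png

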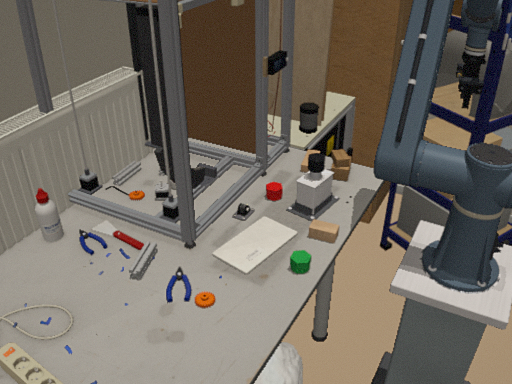

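View pics/side0.png

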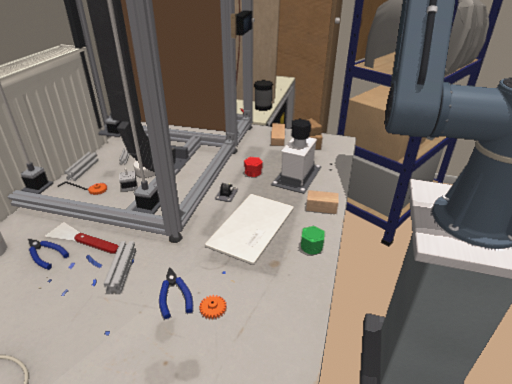

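View pics/wrist0.png

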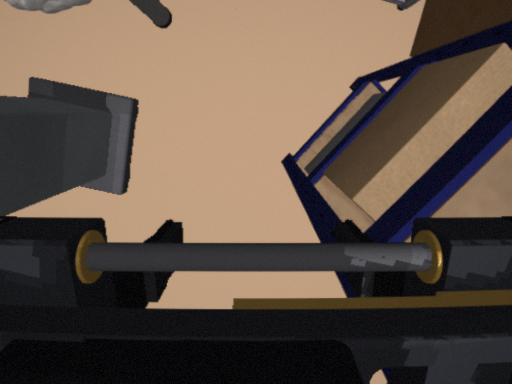

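```bash
cat > h.py <<'E'
import numpy as np,cv2
from rig import bot,capture,recognise,place_of
def ray(d,xy):
    K=np.array([[d["fx"],0,d["cx"]],[0,d["fy"],d["cy"]],[0,0,1]])
    n=cv2.undistortPoints(np.array([[xy]],float),K,np.array(d["dist_coeffs"]))[0,0]
    R=cv2.Rodrigues(np.array(d["rvec"],float))[0];t=np.array(d["tvec"],float).ravel()
    v=R.T@np.array([n[0],n[1],1]);return -R.T@t,v/np.linalg.norm(v)
def atz(d,xy,z):
    c,v=ray(d,xy);return c+v*(z-c[2])/v[2]
def tri(rs):
    A=np.zeros((3,3));b=np.zeros(3)
    for c,v in rs:
        P=np.eye(3)-np.outer(v,v);A+=P;b+=P@c
    return np.linalg.solve(A,b)
def proj(d,p):
    K=np.array([[d["fx"],0,d["cx"]],[0,d["fy"],d["cy"]],[0,0,1]])
    return cv2.projectPoints(np.array(p,float).reshape(-1,1,3),np.array(d["rvec"],float),np.array(d["tvec"],float),K,np.array(d["dist_coeffs"]))[0][:,0]
E
python3 - <<'E'
from h import *
import pickle
S=capture("scene");D=capture("side");pickle.dump((S,D),open("cal.pkl","wb"))
for n,a,b,z in [("cap",(317.6,168.9),(299,134.7),.129),("tray",(257.3,245.2),(252.9,224.2),0),("bar",(314.9,167.3),(302.8,135.5),.1315)]:
    print(n,tri([ray(S,a),ray(D,b)]),atz(S,a,z),atz(D,b,z))
print("can",atz(S,(314.7,205.8),0),"pine",atz(S,(322,235.2),0),atz(D,(321.7,205.3),0),"motor",atz(S,(242,214.2),0),atz(D,(224.8,192.3),0),"green",atz(S,(301.8,266.4),0),'red',atz(S,(275.3,195.8),0))
for n,d,(u,v) in(("s",S,(316,180)),("d",D,(299,150))):
    c=d["image"][v-45:v+45,u-50:u+50];cv2.imwrite(f"pics/crop_{n}.png",cv2.resize(c,None,fx=6.5,fy=6.5,interpolation=cv2.INTER_CUBIC)[:599])
E
```

```text
cap [ 0.47370401 -0.1038131   0.11599015] [ 0.46218502 -0.07704413  0.129     ] [ 0.4721592 -0.0839101  0.129    ]
tray [ 0.52737663  0.1761441  -0.00275603] [ 5.22979740e-01  1.85064485e-01 -1.11022302e-16] [0.52834423 0.17312194 0.        ]
bar [ 0.4565915  -0.04187376  0.15099274] [ 0.47147991 -0.07783536  0.1315    ] [ 0.46050226 -0.07687606  0.1315    ]
can [ 0.46020318 -0.07040887  0.        ] pine [3.81973681e-01 5.66874830e-02 1.11022302e-16] [0.37785633 0.04728209 0.        ] motor [ 6.35845568e-01  7.72405349e-02 -1.11022302e-16] [0.64092611 0.06414127 0.        ] green [ 3.76596014e-01  2.06545170e-01 -1.11022302e-16] red [ 0.59393572 -0.06163484  0.        ]
```

View pics/crop_s.png

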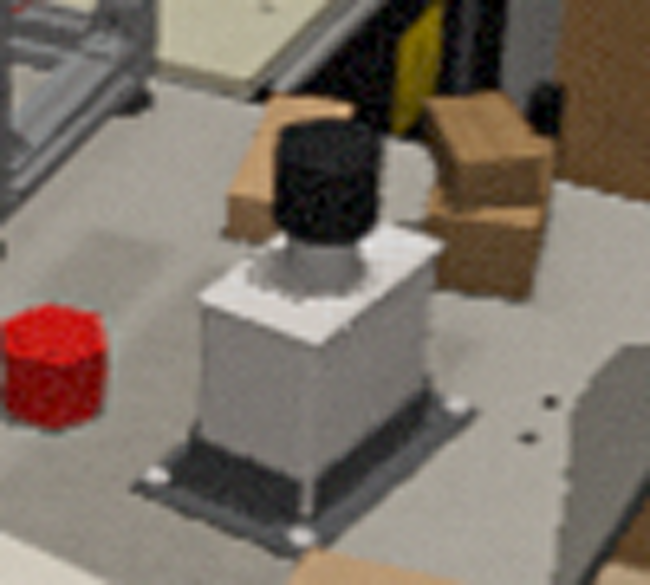

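View pics/crop_d.png

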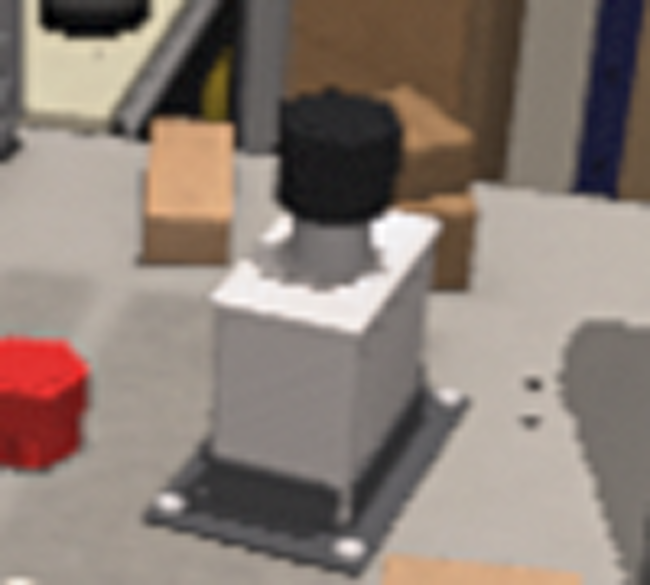

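```bash
python3 - <<'E'
from h import *
import pickle
S,D=pickle.load(open("cal.pkl","rb"))
f=lambda L,o:[(a/6.5+o[0],b/6.5+o[1]) for a,b in L]
s=f([(200,298),(318,347),(443,243)],(266,135)); d=f([(213,297),(360,332),(442,222)],(249,105))
for a,b in zip(s,d): print(tri([ray(S,a),ray(D,b)]),atz(S,a,.104),atz(D,b,.104))
print("cap axis",atz(S,(316.5,162.7),.149),atz(D,(301.4,129),.149),tri([ray(S,(316.5,162.7)),ray(D,(301.4,129))]))
# cap orientation crop
for n,dd,(u,v) in(("s",S,(317,163)),("d",D,(301,129))):
    c=dd["image"][v-15:v+15,u-16:u+16];c=np.clip(c.astype(float)*4,0,255).astype(np.uint8)
    cv2.imwrite(f"pics/cap_{n}.png",cv2.resize(c,None,fx=18,fy=18,interpolation=cv2.INTER_CUBIC))
for n,dd,(u,v) in(("s",S,(260,245)),("d",D,(255,225))):
    c=dd["image"][v-37:v+37,u-49:u+49];cv2.imwrite(f"pics/tray_{n}.png",cv2.resize(c,None,fx=8,fy=8,interpolation=cv2.INTER_CUBIC))
E
```

```text
[ 0.50635583 -0.02688515  0.10204543] [ 0.50416452 -0.02247779  0.104     ] [ 0.5063182  -0.02504878  0.104     ]
[ 0.44274839 -0.01592179  0.10137886] [ 0.4402631 -0.01022    0.104    ] [ 0.44279697 -0.01331431  0.104     ]
[ 0.42568765 -0.12485551  0.10268297] [ 0.42495888 -0.12272015  0.104     ] [ 0.42542655 -0.12216407  0.104     ]
cap axis [ 0.46702697 -0.07686512  0.149     ] [ 0.46617253 -0.07934946  0.149     ] [ 0.46492072 -0.07129081  0.15255167]
```

View pics/cap_s.png

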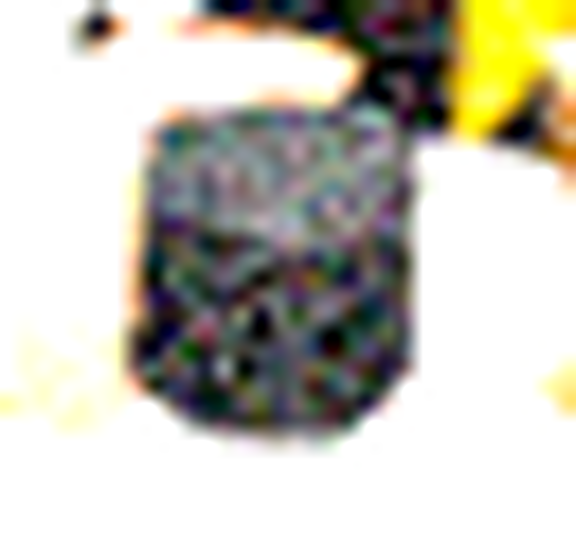

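View pics/cap_d.png

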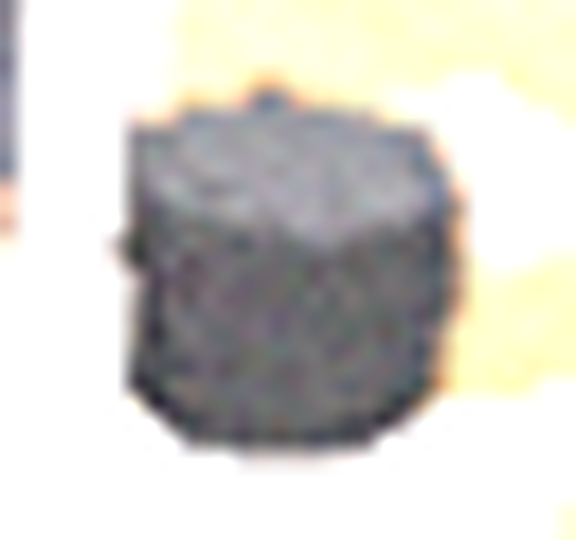

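View pics/tray_s.png

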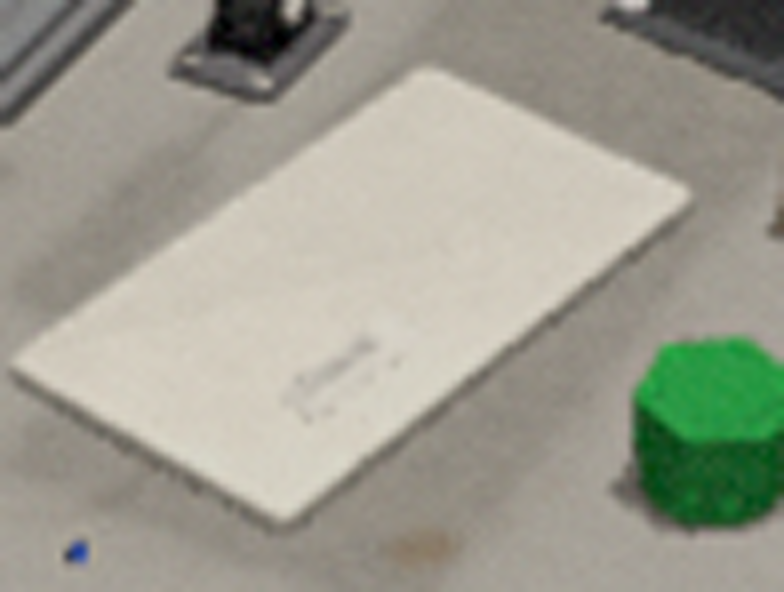

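```bash
python3 - <<'E'
from h import *
s=bot.read_state();d=capture("wrist");R=cv2.Rodrigues(np.array(d["rvec"]))[0];t=np.array(d["tvec"]).ravel()
T=s["tcp_rot"];c=-R.T@t
print("cam in tool",T.T@(c-s["position"]),"axis",T.T@R[2], "rowdir",T.T@R[0],s["time_s"])
tgt=np.array([.4655,-.0745,.30]);print(T.T@(tgt-s["position"])*1e3)
E
```

```text
cam in tool [-0.00079956 -0.06727223 -0.16045055] axis [-0.0009915   0.25026715  0.96817631] rowdir [9.99999493e-01 4.15748870e-04 9.16624469e-04] 1.45
[-450.33479965 -437.84386602  -77.4473015 ]
```

{"api": "send_rows", "payload": {
  "motion": [
    [[-25,-25,-8],0],
    [[-29,-28,-8],0],
    [[-29,-28,-8],0],
    [[-29,-28,-8],0],
    [[-29,-28,-8],0]
  ]
}}

```text
time_s: 1.92
position: [0.2378, -0.4457, 0.2601]
tcp_rot: [[0.207, -0.978, -0.001], [-0.978, -0.207, -0.005], [0.004, 0.002, -1.0]]
force: [0.0, -0.3, 0.1]
opening: 0.997
```

{"api": "send_rows", "payload": {
  "motion": [
    [[-29,-28,-4],0],
    [[-29,-28,-4],0],
    [[-29,-28,-4],0],
    [[-29,-28,-4],0],
    [[-29,-28,-4],0]
  ]
}}

```text
time_s: 2.33
position: [0.3471, -0.2692, 0.2816]
tcp_rot: [[0.203, -0.979, 0.002], [-0.979, -0.203, -0.009], [0.009, -0.0, -1.0]]
force: [0.0, -0.7, 0.7]
opening: 1.0
```

{"api": "send_rows", "payload": {
  "motion": [
    [[-34,-32,1],0],
    [[-34,-32,1],0],
    [[-34,-32,1],0],
    [[-34,-32,1],0],
    [[-27,-26,1],0]
  ]
}}

```text
time_s: 2.75
position: [0.4551, -0.0932, 0.2786]
tcp_rot: [[0.202, -0.979, 0.009], [-0.979, -0.202, -0.014], [0.016, -0.006, -1.0]]
force: [0.0, -0.9, 0.7]
opening: 0.998
```

```bash
python3 - <<'E'
from h import *
s=bot.read_state();print(s["position"],s["joint_positions"])
d=capture("wrist");cv2.imwrite("pics/w1.png",np.clip(d["image"].astype(float)*1.6,0,255).astype(np.uint8))
for t in("cap","cap_bar"): print(t,[(x["xy"],x["p"],atz(d,x["xy"],.129)) for x in place_of("wrist",t)[:3]])
E
```

```text
[ 0.45511153 -0.09320586  0.27859274] [-25.03891818  13.27846586 100.52232618  -0.58349306  65.37635972
  53.56706688]
cap [([243.7, 165.8], 0.64, array([ 0.46938846, -0.07583155,  0.129     ])), ([248.8, 56.3], 0.6, array([ 0.57428216, -0.06040356,  0.129     ]))]
cap_bar [([250.9, 56.8], 0.87, array([ 0.57424594, -0.06245911,  0.129     ])), ([44.7, 170.5], 0.77, array([0.42351421, 0.12897765, 0.129     ])), ([243.3, 154.7], 0.44, array([ 0.48055865, -0.0732527 ,  0.129     ]))]
```

View pics/w1.png

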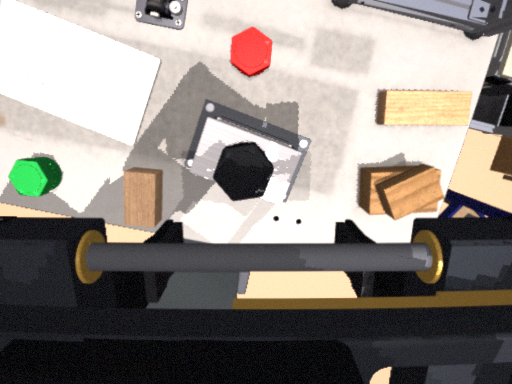

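```bash
python3 - <<'E'
from h import *
d=capture("wrist");s=bot.read_state();print(s["position"],s["tcp_rot"])
import pickle;pickle.dump((d,s),open("w2.pkl","wb"))
im=d["image"][130:215,195:295]
cv2.imwrite("pics/w2.png",cv2.resize(np.clip(im.astype(float)*2.5,0,255).astype(np.uint8),None,fx=7,fy=7,interpolation=cv2.INTER_CUBIC))
E
```

```text
[ 0.45453461 -0.09432446  0.27822431] [[ 0.20492855 -0.97874506  0.00789945]
 [-0.97864729 -0.20502609 -0.01462159]
 [ 0.0159304  -0.0047344  -0.99986189]]
```

View pics/w2.png

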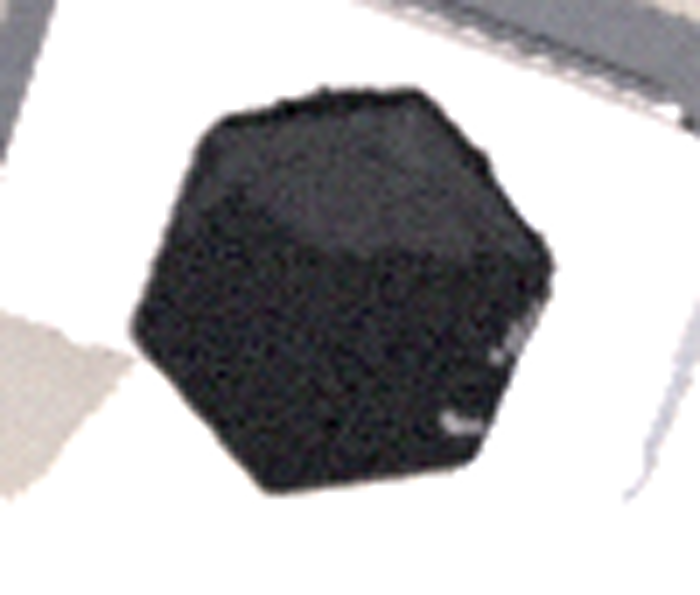

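```bash
python3 - <<'E'
from h import *
import pickle
from scipy.optimize import least_squares
d,s=pickle.load(open("w2.pkl","rb"))
c=np.array([(215,118),(425,95),(550,262),(475,462),(268,490),(133,330)])/7+np.array([195,130])
P=np.array([atz(d,p,.169) for p in c])[:,:2];print(P,P.mean(0))
r=.025/np.cos(np.pi/6)
def f(q):
    a=q[2]-np.arange(6)*np.pi/3
    return (np.c_[q[0]+r*np.cos(a),q[1]+r*np.sin(a)]-P).ravel()
a0=np.arctan2(*(P[0]-P.mean(0))[::-1])
o=least_squares(f,[*P.mean(0),a0]);print(o.x[:2],np.degrees(o.x[2])%60,"rms mm",np.sqrt(np.mean(o.fun**2))*1e3)
T=s["tcp_rot"];xa=np.degrees(np.arctan2(T[1,0],T[0,0]));print("tool x dir",xa, "flat normals at",np.degrees(o.x[2])%60+30-xa%60)
print(T.T@(np.array([*o.x[:2],.26])-s["position"])*1e3)
# can edge in wrist
E
```

```text
[[ 0.4891206  -0.05649815]
 [ 0.49738418 -0.08187881]
 [ 0.47983872 -0.101978  ]
 [ 0.45188306 -0.09812579]
 [ 0.44259885 -0.07220025]
 [ 0.46013489 -0.05108528]] [ 0.47016005 -0.07696105]
[ 0.47016005 -0.07696105] 49.76641430226036 rms mm 1.0058719173819866
tool x dir -78.17316130339077 flat normals at 37.93957560565113
[-14.08087532 -18.76699601  18.09134959]
```

{"api": "send_rows", "payload": {
  "motion": [
    [[-13,-18,0],0],
    [[0,0,10],0.12],
    [[0,0,10],0.12],
    [[0,0,10],0.12],
    [[0,0,10],0.06]
  ]
}}

```text
time_s: 3.37
position: [0.4701, -0.0859, 0.2396]
tcp_rot: [[-0.238, -0.971, 0.013], [-0.971, 0.238, -0.02], [0.017, -0.018, -1.0]]
force: [0.2, -0.7, 0.0]
opening: 1.004
```

```bash
cat > e.py <<'E'
from h import *
import sys
s=bot.read_state();T=s["tcp_rot"]
def st(tx=.469,ty=-.077,tz=.139):
    s=bot.read_state();T=s["tcp_rot"]
    print("t",s["time_s"],"pos",np.round(s["position"]*1e3,1),"xa",round(np.degrees(np.arctan2(T[1,0],T[0,0])),2),"tilt",np.round(T[2,:2],4),"J6",round(s["joint_positions"][5],1))
    print("delta tool mm",np.round(T.T@(np.array([tx,ty,tz])-s["position"])*1e3,1),"F",np.round(s["force"],1),"M",np.round(s["moment"],2),"op",round(s["opening"],3))
if __name__=="__main__": st(*[float(a) for a in sys.argv[1:]])
E
python3 - <<'E'
from e import *
d=capture("wrist");import pickle;pickle.dump((d,bot.read_state()),open("w3.pkl","wb"))
st()
im=d["image"];cv2.imwrite("pics/w3.png",np.clip(im.astype(float)*2,0,255).astype(np.uint8))
E
```

```text
t 3.4167 pos [468.8 -85.8 237.8] xa -103.81 tilt [ 0.0161 -0.0138] J6 80.9
delta tool mm [-10.1   3.3  98.6] F [-0.3  0.5 -1.1] M [ 0.    0.03 -0.03] op 1.001
```

View pics/w3.png

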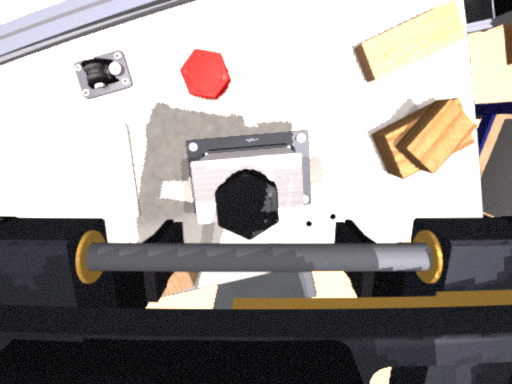

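```bash
python3 - <<'E'
from h import *
import pickle
d,s=pickle.load(open("w3.pkl","rb"))
im=d["image"][155:250,195:305]
cv2.imwrite("pics/w3c.png",cv2.resize(np.clip(im.astype(float)*2.5,0,255).astype(np.uint8),None,fx=6,fy=6,interpolation=cv2.INTER_CUBIC))
E
```

```text
(no output)
```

View pics/w3c.png

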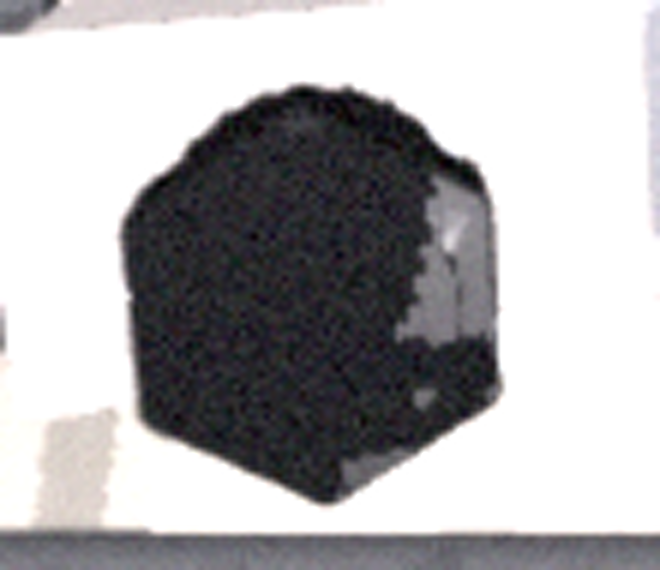

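```bash
python3 - <<'E'
from h import *
import pickle
from scipy.optimize import least_squares
d,s=pickle.load(open("w3.pkl","rb"))
c=np.array([(123,225),(488,180),(502,395),(328,505),(143,425)])/6+np.array([195,155])
P=np.array([atz(d,p,.169) for p in c])[:,:2]
r=.025/np.cos(np.pi/6)
k=np.array([0,2,3,4,5])
def f(q):
    a=q[2]-k*np.pi/3
    return (np.c_[q[0]+r*np.cos(a),q[1]+r*np.sin(a)]-P).ravel()
a0=np.arctan2(*(P[0]-P.mean(0))[::-1])
o=least_squares(f,[*P.mean(0),a0]);print(o.x[:2],np.degrees(o.x[2])%60,"rms mm",np.sqrt(np.mean(o.fun**2))*1e3,np.round(o.fun*1e3,1))
E
```

```text
[ 0.47025408 -0.07707144] 51.28688447633284 rms mm 0.7580232186096133 [ 1.3  1.2 -0.6 -0.4  0.1 -0.9 -0.8 -0.5  0.   0.7]
```

{"api": "send_rows", "payload": {
  "motion": [
    [[-10,2,10],-0.07],
    [[0,0,15],0],
    [[0,0,15],0],
    [[0,0,10],0],
    [[0,0,0],0]
  ]
}}

```text
time_s: 3.83
position: [0.4678, -0.085, 0.1871]
tcp_rot: [[-0.173, -0.985, 0.01], [-0.985, 0.173, -0.021], [0.019, -0.013, -1.0]]
force: [-0.8, -0.5, -0.8]
opening: 0.997
```

```bash
python3 e.py .4702 -.077 .139
```

```text
t 3.8333 pos [467.8 -85.  187.1] xa -99.97 tilt [ 0.0192 -0.0132] J6 77.5
delta tool mm [-9.2 -0.3 48. ] F [-0.8 -0.5 -0.8] M [0.04 0.05 0.02] op 0.997
```

{"api": "send_rows", "payload": {
  "motion": [
    [[-6,0,0],0],
    [[-4,0,0],0],
    [[-2,0,0],0],
    [[0,0,0],0],
    [[0,0,0],0]
  ]
}}

```text
time_s: 4.25
position: [0.4706, -0.0757, 0.1895]
tcp_rot: [[-0.176, -0.984, 0.013], [-0.984, 0.176, -0.023], [0.02, -0.017, -1.0]]
force: [0.2, 0.1, -0.2]
opening: 1.001
```

```bash
python3 e.py .4702 -.077 .139
```

```text
t 4.25 pos [470.6 -75.7 189.5] xa -100.15 tilt [ 0.0203 -0.0166] J6 78.9
delta tool mm [ 0.3  1.  50.5] F [ 0.2  0.1 -0.2] M [0.06 0.02 0.02] op 1.001
```

{"api": "send_rows", "payload": {
  "motion": [
    [[0,0,12],0],
    [[0,0,14],0],
    [[0,0,14],0],
    [[0,1,8],0],
    [[0,0,1],0]
  ]
}}

```text
time_s: 4.67
position: [0.4738, -0.0773, 0.1426]
tcp_rot: [[-0.174, -0.985, 0.023], [-0.985, 0.173, -0.027], [0.023, -0.027, -0.999]]
force: [0.7, 0.3, 0.6]
opening: 1.004
```

```bash
python3 e.py .4702 -.077 .138; python3 -c "
from h import *
d=capture('wrist');cv2.imwrite('pics/w4.png',np.clip(d['image'].astype(float)*2,0,255).astype(np.uint8))"
```

```text
t 4.6667 pos [473.8 -77.3 142.6] xa -100.0 tilt [ 0.0228 -0.027 ] J6 78.9
delta tool mm [0.3 3.7 4.5] F [0.7 0.3 0.6] M [ 0.07  0.03 -0.04] op 1.004
```

View pics/w4.png

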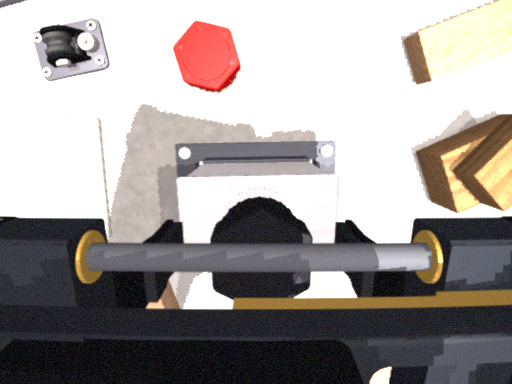

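{"api": "send_rows", "payload": {
  "motion": [
    [[0,3,3],0],
    [[0,2,2],0],
    [[0,1,1],0],
    [[0,0,0],0],
    [[0,0,0],0]
  ]
}}

```text
time_s: 5.13
position: [0.469, -0.0768, 0.1383]
tcp_rot: [[-0.173, -0.985, 0.027], [-0.985, 0.172, -0.029], [0.024, -0.031, -0.999]]
force: [-0.4, -0.0, 0.5]
opening: 0.995
```

```bash
python3 e.py .4702 -.077 .138
```

```text
t 5.1333 pos [469.  -76.8 138.3] xa -99.98 tilt [ 0.0237 -0.0315] J6 78.8
delta tool mm [ 0.  -1.2  0.3] F [-0.4 -0.   0.5] M [0.06 0.04 0.03] op 0.995
```

{"api": "send_rows", "payload": {
  "motion": [
    [[0,-1.5,0],0],
    [[0,0,0],0],
    [[0,0,0],0],
    [[0,0,0],0],
    [[0,0,0],0]
  ],
  "gripper": 1
}}

```text
time_s: 5.55
position: [0.4715, -0.0774, 0.1393]
tcp_rot: [[-0.173, -0.984, 0.029], [-0.985, 0.172, -0.03], [0.024, -0.034, -0.999]]
force: [0.5, -0.3, -0.3]
opening: 0.71
```

{"api": "send_rows", "payload": {
  "motion": [
    [[0,0,0],0],
    [[0,0,0],0],
    [[0,0,0],0],
    [[0,0,0],0],
    [[0,0,0],0]
  ]
}}

```text
time_s: 5.97
position: [0.4716, -0.0777, 0.1394]
tcp_rot: [[-0.173, -0.984, 0.029], [-0.985, 0.172, -0.03], [0.025, -0.034, -0.999]]
force: [0.1, 0.1, 1.0]
opening: 0.57
```

```bash
python3 e.py .4702 -.077 .138
```

```text
t 5.9667 pos [471.6 -77.7 139.4] xa -99.97 tilt [ 0.0247 -0.0341] J6 78.8
delta tool mm [-0.5  1.6  1.4] F [0.1 0.1 1. ] M [0.05 0.11 0.01] op 0.57
```

{"api": "send_rows", "payload": {
  "motion": [
    [[0,0,2],0],
    [[0,0,3],0],
    [[0,0,3],0],
    [[0,0,3],0],
    [[0,0,3],0]
  ]
}}

```text
time_s: 6.38
position: [0.4719, -0.0778, 0.1314]
tcp_rot: [[-0.172, -0.985, 0.031], [-0.985, 0.171, -0.031], [0.026, -0.036, -0.999]]
force: [-6.7, 2.8, 35.7]
opening: 0.573
```

```bash
python3 e.py .4702 -.077 .138
```

```text
t 6.3833 pos [471.9 -77.8 131.4] xa -99.93 tilt [ 0.0255 -0.0359] J6 78.9
delta tool mm [-0.3  1.6 -6.6] F [-6.7  2.8 35.7] M [ 0.5   1.19 -0.03] op 0.573
```

{"api": "send_rows", "payload": {
  "motion": [
    [[0,0.5,1],-0.09],
    [[0,0.5,1],-0.09],
    [[0,0,1],-0.09],
    [[0,0,1],-0.09],
    [[0,0,1],-0.09]
  ]
}}

```text
time_s: 6.8
position: [0.4739, -0.0775, 0.1352]
tcp_rot: [[0.29, -0.956, 0.042], [-0.956, -0.292, -0.034], [0.044, -0.03, -0.999]]
force: [-2.1, 2.4, 13.7]
opening: 0.574
```

```bash
python3 e.py .4702 -.077 .131
```

```text
t 6.8 pos [473.9 -77.5 135.2] xa -73.11 tilt [ 0.0443 -0.0299] J6 52.0
delta tool mm [-1.7  3.5  4. ] F [-2.1  2.4 13.7] M [ 0.31  0.45 -0.02] op 0.574
```

{"api": "send_rows", "payload": {
  "motion": [
    [[0,0,4],-0.03],
    [[0,0,2.5],-0.08],
    [[0,0,2.5],-0.08],
    [[0,0,2.5],-0.08],
    [[0,0,2.5],-0.08]
  ]
}}

```text
time_s: 7.22
position: [0.4744, -0.0768, 0.1319]
tcp_rot: [[0.612, -0.789, 0.046], [-0.789, -0.614, -0.034], [0.055, -0.015, -0.998]]
force: [-5.9, 1.4, 27.0]
opening: 0.574
```

```bash
python3 e.py .4702 -.077 .131
```

```text
t 7.2167 pos [474.4 -76.8 131.9] xa -52.17 tilt [ 0.0554 -0.0152] J6 31.1
delta tool mm [-2.5  3.4  0.7] F [-5.9  1.4 27. ] M [ 0.37  1.2  -0.34] op 0.574
```

{"api": "send_rows", "payload": {
  "motion": [
    [[0,0,2.5],-0.06],
    [[0,0,2.5],-0.06],
    [[0,0,2],-0.04],
    [[0,0,0],0],
    [[0,0,-2],0]
  ]
}}

```text
time_s: 7.63
position: [0.4738, -0.0765, 0.1369]
tcp_rot: [[0.736, -0.675, 0.05], [-0.674, -0.738, -0.036], [0.061, -0.007, -0.998]]
force: [-1.8, 0.2, 6.4]
opening: 0.571
```

```bash
python3 e.py .4702 -.077 .139
```

```text
t 7.6333 pos [473.8 -76.5 136.9] xa -42.48 tilt [ 0.0611 -0.0069] J6 21.4
delta tool mm [-2.2  2.8 -2.3] F [-1.8  0.2  6.4] M [-0.05  0.31 -0.07] op 0.571
```

{"api": "send_rows", "payload": {
  "motion": [
    [[0,0,-1],0],
    [[0,0,-1],0],
    [[0,0,-1],0],
    [[0,0,-1],0],
    [[0,0,-1],0]
  ]
}}

```text
time_s: 8.05
position: [0.4736, -0.0765, 0.1394]
tcp_rot: [[0.736, -0.676, 0.049], [-0.675, -0.737, -0.036], [0.06, -0.007, -0.998]]
force: [4.2, -2.6, -15.9]
opening: 0.577
```

```bash
python3 e.py .4702 -.077 .139
```

```text
t 8.05 pos [473.6 -76.5 139.4] xa -42.53 tilt [ 0.0604 -0.0069] J6 21.4
delta tool mm [-2.2  2.7  0.3] F [  4.2  -2.6 -15.9] M [-0.16 -0.5   0.04] op 0.577
```

{"api": "send_rows", "payload": {
  "motion": [
    [[0,0,5],0],
    [[0,0,4],0],
    [[0,0,3],-0.07],
    [[0,0,2.5],-0.08],
    [[0,0,2.5],-0.08]
  ]
}}

```text
time_s: 8.47
position: [0.4737, -0.0761, 0.1323]
tcp_rot: [[0.874, -0.483, 0.05], [-0.482, -0.875, -0.036], [0.061, 0.007, -0.998]]
force: [-4.6, 1.7, 18.3]
opening: 0.573
```

{"api": "send_rows", "payload": {
  "motion": [
    [[0,0,0],-0.02],
    [[0,0,-2],0],
    [[0,0,-1.5],0],
    [[0,0,-1],0],
    [[0,0,-0.5],0]
  ]
}}

```text
time_s: 8.88
position: [0.4734, -0.0759, 0.1374]
tcp_rot: [[0.885, -0.462, 0.05], [-0.461, -0.887, -0.036], [0.061, 0.009, -0.998]]
force: [2.9, -0.9, -7.5]
opening: 0.572
```

```bash
python3 e.py .4702 -.077 .139
```

```text
t 8.8833 pos [473.4 -75.9 137.4] xa -27.5 tilt [0.0615 0.0091] J6 6.6
delta tool mm [-2.2  2.5 -1.7] F [ 2.9 -0.9 -7.5] M [-0.15 -0.27  0.01] op 0.572
```

{"api": "send_rows", "payload": {
  "motion": [
    [[0,0,4],0],
    [[0,0,4],0],
    [[0,0,3],-0.06],
    [[0,0,2.5],-0.07],
    [[0,0,2.5],-0.07]
  ]
}}

```text
time_s: 9.3
position: [0.4738, -0.0755, 0.1325]
tcp_rot: [[0.961, -0.272, 0.052], [-0.271, -0.962, -0.037], [0.061, 0.022, -0.998]]
force: [-4.3, 0.7, 16.8]
opening: 0.575
```

{"api": "send_rows", "payload": {
  "motion": [
    [[0,0,0],-0.01],
    [[0,0,-2],0],
    [[0,0,-1.5],0],
    [[0,0,-1],0],
    [[0,0,-0.5],0]
  ]
}}

```text
time_s: 9.72
position: [0.4735, -0.0754, 0.1372]
tcp_rot: [[0.964, -0.26, 0.053], [-0.259, -0.965, -0.038], [0.061, 0.023, -0.998]]
force: [2.9, -1.6, -8.2]
opening: 0.574
```

```bash
python3 e.py .4702 -.077 .139
```

```text
t 9.7167 pos [473.5 -75.4 137.2] xa -15.02 tilt [0.0612 0.0227] J6 -5.8
delta tool mm [-2.6  2.5 -1.9] F [ 2.9 -1.6 -8.2] M [-0.13 -0.24 -0.02] op 0.574
```

{"api": "send_rows", "payload": {
  "motion": [
    [[0,0,4],0],
    [[0,0,4],0],
    [[0,0,3],-0.06],
    [[0,0,2.5],-0.07],
    [[0,0,2.5],-0.07]
  ]
}}

```text
time_s: 10.13
position: [0.4739, -0.0759, 0.1326]
tcp_rot: [[0.997, -0.059, 0.056], [-0.056, -0.998, -0.04], [0.058, 0.037, -0.998]]
force: [-4.0, -1.2, 16.6]
opening: 0.573
```

{"api": "send_rows", "payload": {
  "motion": [
    [[0,0,0],-0.01],
    [[0,0,-2],0],
    [[0,0,-1.5],0],
    [[0,0,-1],0],
    [[0,0,-0.5],0]
  ]
}}

```text
time_s: 10.55
position: [0.4728, -0.0748, 0.1433]
tcp_rot: [[0.997, -0.046, 0.058], [-0.044, -0.998, -0.041], [0.06, 0.038, -0.997]]
force: [0.0, 0.5, -2.0]
opening: 0.573
```

```bash
python3 e.py .4702 -.077 .139
```

```text
t 10.55 pos [472.8 -74.8 143.3] xa -2.52 tilt [0.0597 0.0384] J6 -18.1
delta tool mm [-2.7  2.1  4.2] F [ 0.   0.5 -2. ] M [ 0.08 -0.04  0.04] op 0.573
```

{"api": "send_rows", "payload": {
  "motion": [
    [[0.1,0.1,-1.5],0],
    [[0.1,0.1,-2],0],
    [[0.1,0.1,-2],0],
    [[0.1,0.1,-2],0],
    [[0.1,0.1,-2],0]
  ]
}}

```text
time_s: 10.97
position: [0.4723, -0.0748, 0.153]
tcp_rot: [[0.997, -0.047, 0.056], [-0.045, -0.998, -0.041], [0.058, 0.038, -0.998]]
force: [-0.1, 0.3, -0.3]
opening: 0.569
```

```bash
python3 e.py .4702 -.077 .139
```

```text
t 10.9667 pos [472.3 -74.8 153. ] xa -2.58 tilt [0.0583 0.0379] J6 -18.2
delta tool mm [-2.8  1.7 14. ] F [-0.1  0.3 -0.3] M [-0.05 -0.1  -0.03] op 0.569
```

{"api": "send_rows", "payload": {
  "motion": [
    [[0.3,0.2,-6],0],
    [[0.6,0.4,-10],0],
    [[0.6,0.4,-10],0],
    [[0.6,0.4,-10],0],
    [[0.6,0.4,-10],0]
  ]
}}

```text
time_s: 11.38
position: [0.4708, -0.0746, 0.2001]
tcp_rot: [[0.998, -0.048, 0.051], [-0.046, -0.998, -0.038], [0.053, 0.036, -0.998]]
force: [-0.9, -0.2, -0.4]
opening: 0.573
```

```bash
python3 - <<'E'
from e import *
import pickle
S,D=pickle.load(open("cal.pkl","rb"))
P=np.array([atz(S,(a/8+211,b/8+208),.009)[:2] for a,b in [(12,365),(430,65),(692,192),(285,522)]])
print(P,P.mean(0),np.linalg.norm(np.diff(P,axis=0),axis=1))
st()
S=capture("scene");D=capture("side")
cv2.imwrite("pics/s5.png",cv2.resize(S["image"][100:290,190:400],None,fx=3.5,fy=3.1))
cv2.imwrite("pics/d5.png",cv2.resize(D["image"][60:270,190:400],None,fx=2.85,fy=2.85))
E
```

```text
[[0.6059993  0.28445175]
 [0.56473016 0.06393133]
 [0.44566618 0.08748653]
 [0.48620955 0.30783593]] [0.5256513  0.18592639] [0.22434883 0.12137166 0.22404826]
t 11.3833 pos [470.8 -74.6 200.1] xa -2.62 tilt [0.0526 0.0359] J6 -18.4
delta tool mm [-4.9  0.3 61. ] F [-0.9 -0.2 -0.4] M [ 0.02 -0.06  0.03] op 0.573
```

View pics/s5.png

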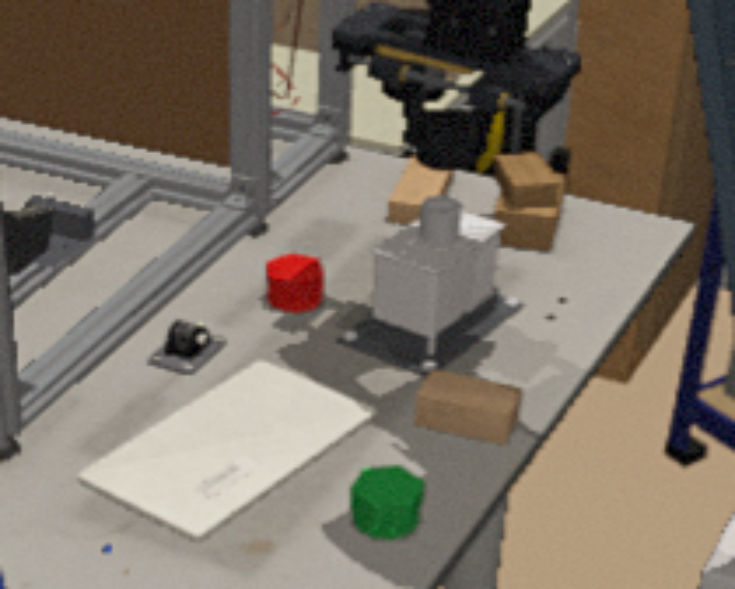

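View pics/tray_d.png

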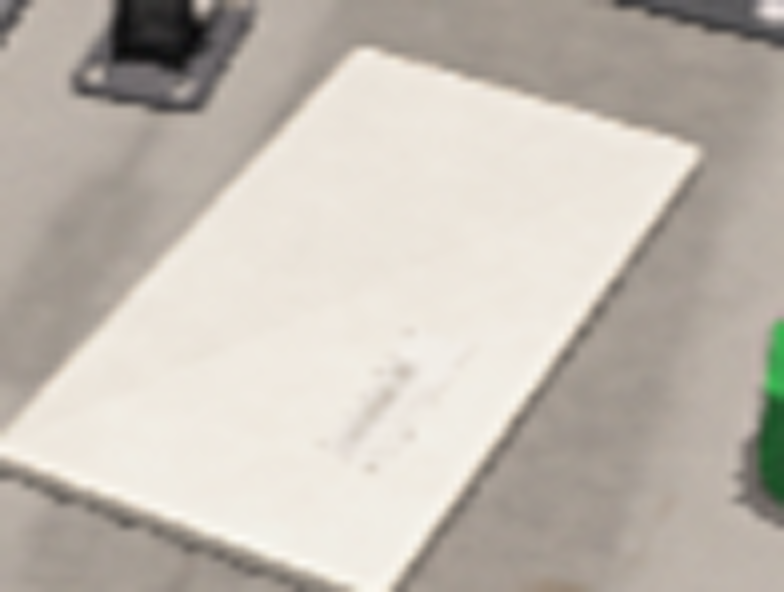

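{"api": "send_rows", "payload": {
  "motion": [
    [[3,-15,0],0],
    [[4,-25,0],0],
    [[5,-28,0],0],
    [[5,-28,0],0],
    [[5,-28,0],0]
  ]
}}

```text
time_s: 11.9
position: [0.501, 0.0462, 0.1971]
tcp_rot: [[0.997, -0.059, 0.055], [-0.056, -0.997, -0.043], [0.058, 0.04, -0.998]]
force: [-0.1, -0.3, -0.8]
opening: 0.568
```

{"api": "send_rows", "payload": {
  "motion": [
    [[5,-28,0],0],
    [[5,-28,0],0],
    [[5,-28,0],0],
    [[5,-28,0],0],
    [[3,-15,0],0]
  ]
}}

```text
time_s: 12.32
position: [0.5308, 0.1797, 0.1901]
tcp_rot: [[0.997, -0.058, 0.051], [-0.056, -0.998, -0.043], [0.054, 0.04, -0.998]]
force: [0.7, -1.2, -0.1]
opening: 0.572
```

```bash
python3 e.py .528 .185 .06
```

```text
t 12.3167 pos [530.8 179.7 190.1] xa -3.2 tilt [0.0536 0.0396] J6 14.0
delta tool mm [-10.1 -10.3 129.4] F [ 0.7 -1.2 -0.1] M [ 0.06 -0.04  0.  ] op 0.572
```

{"api": "send_rows", "payload": {
  "motion": [
    [[-1,-1,12],0],
    [[-2,-2,25],0],
    [[-2,-2,30],0],
    [[-2,-2,25],0],
    [[-1,-1,12],0]
  ]
}}

```text
time_s: 12.73
position: [0.5332, 0.1909, 0.0835]
tcp_rot: [[0.997, -0.05, 0.063], [-0.048, -0.998, -0.039], [0.065, 0.036, -0.997]]
force: [-1.0, -0.2, -0.9]
opening: 0.573
```

{"api": "send_rows", "payload": {
  "motion": [
    [[0,0,5],0],
    [[0,0,0],0],
    [[0,0,0],0],
    [[0,0,0],0],
    [[0,0,0],0]
  ]
}}

```text
time_s: 13.15
position: [0.5311, 0.1902, 0.0746]
tcp_rot: [[0.997, -0.05, 0.055], [-0.048, -0.998, -0.04], [0.057, 0.037, -0.998]]
force: [0.3, -0.6, -0.5]
opening: 0.575
```

```bash
python3 - <<'E'
from e import *
st(.528,.185,.018)
S=capture("scene");D=capture("side")
a=cv2.resize(S["image"][180:290,200:330],None,fx=3,fy=3,interpolation=cv2.INTER_CUBIC);b=cv2.resize(D["image"][160:270,190:320],None,fx=3,fy=3,interpolation=cv2.INTER_CUBIC)
cv2.imwrite("pics/p6.png",np.clip(np.hstack([a,b]).astype(float)*1.3,0,255).astype(np.uint8))
E
```

```text
t 13.15 pos [531.1 190.2  74.6] xa -2.74 tilt [0.057  0.0374] J6 15.9
delta tool mm [-6.1  3.3 56.5] F [ 0.3 -0.6 -0.5] M [ 0.04 -0.05  0.03] op 0.575
```

View pics/p6.png

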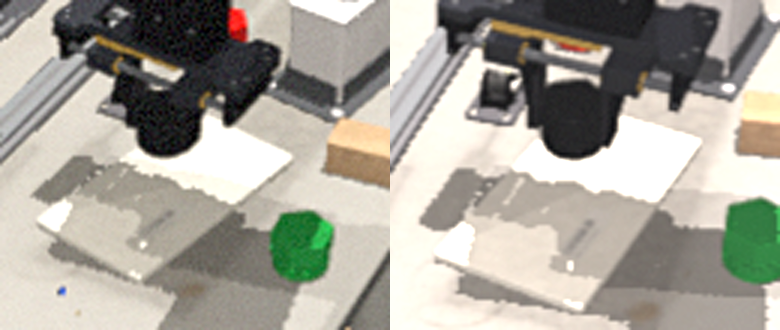

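{"api": "send_rows", "payload": {
  "motion": [
    [[-0.6,-0.4,8],0],
    [[-0.6,-0.4,10],0],
    [[-0.6,-0.4,10],0],
    [[-0.6,-0.4,8],0],
    [[-0.2,0,3],0]
  ]
}}

```text
time_s: 13.67
position: [0.5333, 0.1907, 0.035]
tcp_rot: [[0.997, -0.05, 0.062], [-0.048, -0.998, -0.039], [0.064, 0.036, -0.997]]
force: [0.2, -0.3, -0.4]
opening: 0.572
```

```bash
python3 e.py .528 .185 .018
```

```text
t 13.6667 pos [533.3 190.7  35. ] xa -2.76 tilt [0.0643 0.0357] J6 16.6
delta tool mm [-6.1  5.4 16.9] F [ 0.2 -0.3 -0.4] M [-0.05 -0.04  0.05] op 0.572
```

{"api": "send_rows", "payload": {
  "motion": [
    [[-0.1,0,2],0],
    [[-0.1,0,2],0],
    [[-0.1,0,2],0],
    [[-0.1,0,2],0],
    [[-0.1,0,1.5],0]
  ]
}}

```text
time_s: 14.08
position: [0.5322, 0.1902, 0.0224]
tcp_rot: [[0.997, -0.05, 0.059], [-0.048, -0.998, -0.039], [0.061, 0.037, -0.997]]
force: [0.7, 0.1, -0.7]
opening: 0.57
```

{"api": "send_rows", "payload": {
  "motion": [
    [[-0.1,0,1],0],
    [[0,0,1],0],
    [[0,0,1],0],
    [[0,0,0.5],0],
    [[0,0,0],0]
  ]
}}

```text
time_s: 14.5
position: [0.5325, 0.1901, 0.021]
tcp_rot: [[0.997, -0.05, 0.06], [-0.048, -0.998, -0.039], [0.062, 0.036, -0.997]]
force: [0.4, -0.2, -0.8]
opening: 0.569
```

```bash
python3 e.py .528 .185 .018
```

```text
t 14.5 pos [532.5 190.1  21. ] xa -2.76 tilt [0.0617 0.0365] J6 16.8
delta tool mm [-4.4  5.2  2.9] F [ 0.4 -0.2 -0.8] M [-0.06 -0.05  0.01] op 0.569
```

{"api": "send_rows", "payload": {
  "motion": [
    [[0,0,1],0],
    [[0,0,1],0],
    [[0,0,1],0],
    [[0,0,1],0],
    [[0,0,0.5],0]
  ]
}}

```text
time_s: 14.92
position: [0.5329, 0.1901, 0.0206]
tcp_rot: [[0.997, -0.05, 0.061], [-0.048, -0.998, -0.039], [0.063, 0.036, -0.997]]
force: [-1.3, 0.1, 1.6]
opening: 0.576
```

```bash
python3 e.py .528 .185 .018
```

```text
t 14.9167 pos [532.9 190.1  20.6] xa -2.75 tilt [0.0633 0.0364] J6 16.8
delta tool mm [-4.8  5.2  2.5] F [-1.3  0.1  1.6] M [0.13 0.09 0.02] op 0.576
```

{"api": "send_rows", "payload": {
  "motion": [
    [[0,0,1.5],0],
    [[0,0,1.5],0],
    [[0,0,1.5],0],
    [[0,0,1.5],0],
    [[0,0,1],0]
  ]
}}

```text
time_s: 15.33
position: [0.5329, 0.1899, 0.0204]
tcp_rot: [[0.997, -0.05, 0.063], [-0.048, -0.998, -0.04], [0.065, 0.037, -0.997]]
force: [-2.8, 0.9, 6.2]
opening: 0.574
```

```bash
python3 - <<'E'
from e import *
st(.528,.185,.018)
S=capture("scene");D=capture("side")
a=cv2.resize(S["image"][190:270,220:300],None,fx=4.9,fy=6,interpolation=cv2.INTER_CUBIC);b=cv2.resize(D["image"][180:260,215:295],None,fx=4.9,fy=6,interpolation=cv2.INTER_CUBIC)
cv2.imwrite("pics/p7.png",np.clip(np.hstack([a,b]).astype(float)*1.8,0,255).astype(np.uint8))
E
```

```text
t 15.3333 pos [532.9 189.9  20.4] xa -2.74 tilt [0.0649 0.0366] J6 16.9
delta tool mm [-4.8  5.   2.2] F [-2.8  0.9  6.2] M [0.14 0.4  0.02] op 0.574
```

View pics/p7.png

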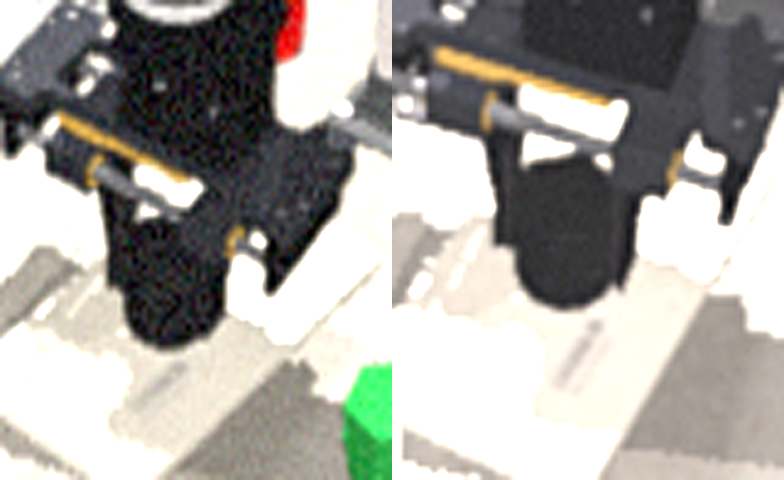

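{"api": "send_rows", "payload": {
  "motion": [
    [[0,0,0],0],
    [[0,0,0],0],
    [[0,0,0],0],
    [[0,0,0],0],
    [[0,0,0],0]
  ],
  "gripper": 0.3
}}

```text
time_s: 15.85
position: [0.5339, 0.1899, 0.0201]
tcp_rot: [[0.997, -0.05, 0.065], [-0.047, -0.998, -0.04], [0.067, 0.036, -0.997]]
force: [0.5, 0.0, 0.6]
opening: 0.695
```

{"api": "send_rows", "payload": {
  "motion": [
    [[0,0,0],0],
    [[0,0,0],0],
    [[0,0,0],0],
    [[0,0,0],0],
    [[0,0,0],0]
  ],
  "gripper": 0.05
}}

```text
time_s: 16.27
position: [0.5337, 0.1898, 0.0191]
tcp_rot: [[0.997, -0.05, 0.064], [-0.047, -0.998, -0.04], [0.066, 0.037, -0.997]]
force: [-0.5, -0.3, 0.7]
opening: 0.93
```

```bash
python3 - <<'E'
from e import *
st(.528,.185,.018)
S=capture("scene");D=capture("side");W=capture("wrist")
f=lambda i:cv2.resize(i,(390,390),interpolation=cv2.INTER_CUBIC)
cv2.imwrite("pics/p8.png",np.clip(np.hstack([f(D["image"][180:260,215:295]),f(W["image"])]).astype(float)*1.8,0,255).astype(np.uint8))
E
```

```text
t 16.2667 pos [533.7 189.8  19.1] xa -2.73 tilt [0.0658 0.0366] J6 16.9
delta tool mm [-5.5  5.   0.9] F [-0.5 -0.3  0.7] M [-0.01 -0.1   0.08] op 0.93
```

View pics/p8.png

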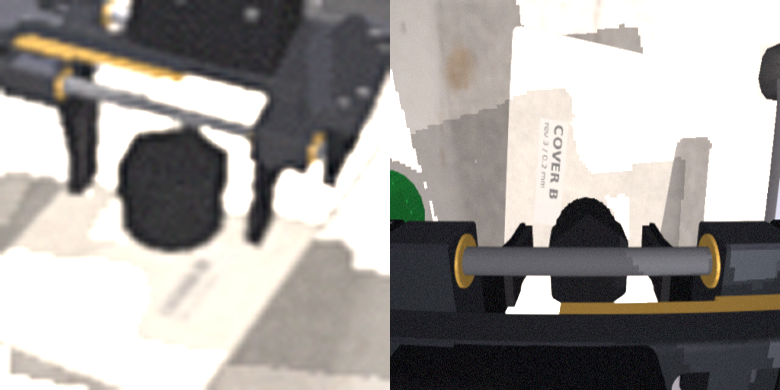

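{"api": "send_rows", "payload": {
  "motion": [
    [[0,0,-6],0],
    [[0,0,-12],0],
    [[0,0,-18],0],
    [[0,0,-25],0],
    [[0,0,-25],0]
  ]
}}

```text
time_s: 16.83
position: [0.5243, 0.1924, 0.1052]
tcp_rot: [[0.997, -0.05, 0.052], [-0.048, -0.998, -0.042], [0.054, 0.039, -0.998]]
force: [0.1, 0.1, -0.3]
opening: 0.948
```

{"api": "send_rows", "payload": {
  "motion": [
    [[0,0,-25],0],
    [[0,0,-25],0],
    [[0,0,-15],0],
    [[0,0,0],0],
    [[0,0,0],0]
  ]
}}

```text
time_s: 17.25
position: [0.5225, 0.1965, 0.1841]
tcp_rot: [[0.997, -0.05, 0.067], [-0.047, -0.998, -0.038], [0.069, 0.035, -0.997]]
force: [-0.4, 0.0, -0.6]
opening: 0.952
```

```bash
python3 - <<'E'
from e import *
st()
S=capture("scene");D=capture("side");W=capture("wrist")
f=lambda i:cv2.resize(i,(390,390),interpolation=cv2.INTER_CUBIC)
cv2.imwrite("pics/p9.png",np.clip(np.hstack([f(D["image"][150:270,190:310]),f(S["image"][180:290,200:310])]).astype(float)*1.8,0,255).astype(np.uint8))
cv2.imwrite("pics/w9.png",np.clip(W["image"].astype(float)*1.5,0,255).astype(np.uint8))
E
```

```text
t 17.25 pos [522.5 196.5 184.1] xa -2.71 tilt [0.069  0.0351] J6 15.6
delta tool mm [-43.6 274.   51.9] F [-0.4  0.  -0.6] M [-0.02 -0.1  -0.01] op 0.952
```

View pics/p9.png

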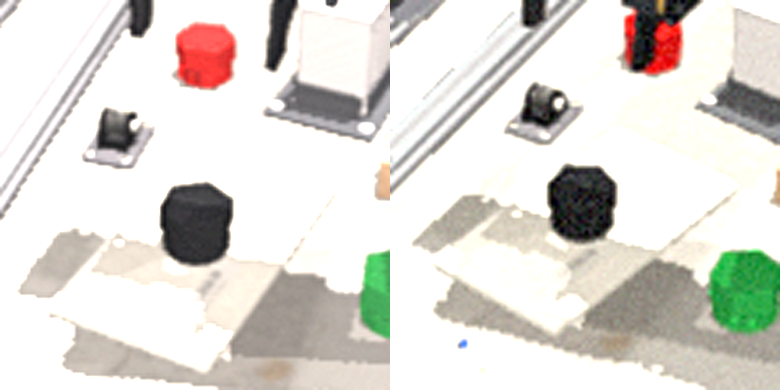

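View pics/w9.png

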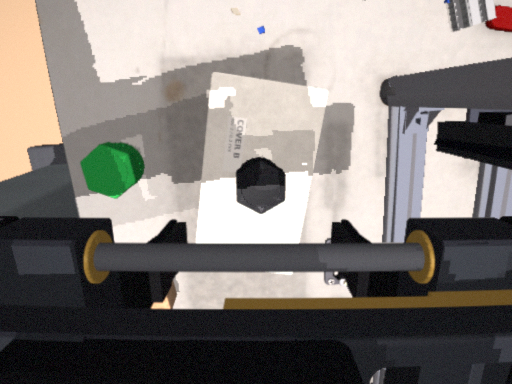

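```bash
python3 -c "
from rig import bot
print(bot.hand_in(),bot.read_state()['time_s'])"
```

```text
the job is handed in; nothing more can be done
the job is handed in; nothing more can be done
```

The can is open and its black cap is standing top up near the middle of the white tray. I handed the job in at about 17 s.

**Opening it:** I gripped the cap on its ±y flats, pressed it about 7 to 8 mm down and turned it anticlockwise. I felt for the slot by easing up at intervals:
- It was caught at 57°, 72° and 85°. The pull I read was 16 N the first time and about 8 N the other two, below the 30 N that moves the neck's roof.
- At about 97° it rose on its own by some 6 mm, and then lifted straight off with almost no force.

**Putting it down:** I lowered it in small steps until it touched the tray, with about 6 N at most, then opened the fingers and backed off.

**Last checks:** The scene and side pictures show the cap upright and well inside the tray's edges. The motor unit and the green and red look-alikes look untouched, and no picture showed the arm near the pine block or the gear. The gripper was about 17 cm above the cap and read no contact force.

**What was off:**
- The tool drifted to about 4° of tilt as the job went on, and the moves gave me no way to correct it. The cap settled flat when I released it.
- The grip may have slipped 1 to 2 mm along the cap while I was pressing.
- One press reached about 36 N at the bottom of the stroke, well under the 120 N wrist limit.
- I could not see the neck's roof directly, so that it is still seated is judged only from the pull readings.

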